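# Rack the board and shift the dish dryer's gated lever

### The arm

A 7-joint arm with a two-finger parallel gripper is mounted at the origin on the work surface. World frame = base frame: x ahead of the robot, y to its left, z up, the work surface at z = 0. Lengths are in m, angles in rad, forces in N, time in s.
With the tool pointing down it reaches from about 0.35 to 0.9 m from the base axis. Payload 8.1 kg.
Tool frame: the origin (TCP) lies midway between the tips of the shut fingers; the grasp point (between the pads) lies arm.grasp_offset behind it (arm.grasp_offset is the distance from the TCP to the grasp point, in m); z points along the fingers, y is the line along which they close (so a half turn about z gives the same grasp; the last joint's range is limited). The gripper opens to 92 mm and grips with 3 to 60 N. Pads are 19 mm wide; open, the fingers measure 130 mm over their backs; the gripper's body (75 mm by 190 mm) begins 47 mm behind the grasp point.
Start: joints at [-1.404, 0.434, 0.025, 1.573, -0.012, 1.134, -0.075], TCP at [0.167, 0.602, 0.227] pointing down, gripper open.
Joint ranges: [-2.62, 2.62], [-0.44, 2.09], [-1.27, 1.32], [0.08, 2.57], [-1.32, 4.46], [0.12, 2], [-2.74, 2.74]. Speed limits (rad/s): [2.22, 2.22, 3.01, 3.01, 3.14, 3.14, 3.14].

### API

Orientations are given as a rotation vector (axis times angle).
In Python, from cell import observe, imaging, arm gives the robot as it stands.
- The arm moves only by the tool apply_moves, never from a script. Its argument "commands" is a list of rows, each a list of 5 numbers: the opening in per cent of the stroke, from 0 (shut) to 100 (fully open), then the shift along the world's x, y, z in units of 0.06 m (1.0 is 0.06 m), then the turn about the world's z in units of 0.5 rad (1.0 is 0.5 rad). A call has 1 to 12 rows; each row shifts and turns the commanded pose from where the row before left it; what a row does not reach is not made up. A row lasts 1/8 s, in which the tool goes at most 62.5 mm and 10.7 degrees, less where a joint would pass 70% of its speed; a pose out of reach is approached as far as the arm can. A call with a number of a shift or a turn outside -1 to 1 is refused whole. A call with a gripper value outside its range is refused whole. The fingers move at their own pace and stop on an object; "newtons" is the grip in N (left out, the last holds). Time passes only in rows, so rows that do not move let the fingers close. It gives the time, the measured TCP pose, the force, the opening and the grip force at its end, in the units of the state.
- observe(): the state, without advancing time (a new reading comes with each control period).
- imaging.get_image(name): name is "scene" or "top" or "wrist"; returns (picture, depth): 480x640x3 uint8, red, green, blue; 480x640 float32, m along the optical axis (not along the pixel's ray), 0 where there is no reading.
- imaging.camera_params(name): a dict with "camera_matrix" (3x3 intrinsics, pixels), "origin" and "rotation" of the camera in the world; the wrist camera has in their place "tool_from_camera" (4x4, takes a point from camera to tool coordinates, whose origin is the TCP and whose axes are the flange's). Camera axes: x right, y up, looking along -z (the intrinsics and any distortion apply to the point x, -y, -z); pixel columns grow to the right and rows downward; lengths in m; the calibration is good to about 2 mm. The wrist camera is an equidistant fisheye: a pixel r from the principal point sees the ray r / f radians off the axis. A picture is of the moment at which its call begins: read the wrist's pose just before it. camera_params takes no time and is no camera call.
- arm.sign_off(): hands the job in; it is judged then, once.
The state is a dict: "clock": time; "joints": joint angles; "dq": joint speeds; "joint_efforts": joint torques, N m; "position": TCP position; "ee_rot": TCP orientation; "force": force on the tool from outside, world axes, zero at the start; "ft_torque": the same for the moment, N m; "width": opening from 0.0 (shut) to 1.0 (fully open); "gripper_force": force on a finger pad.
Only numpy, scipy, OpenCV 4.12 (cv2) and the standard library are available. Lean on these libraries where they do the work, as an engineer would, in place of code of your own. Each camera call takes 0.05 s, during which the arm holds its last target. There are 200 camera calls.

### The job

Take the chopping board off its leaning stand and stand it upright, slotted-hole end up, in the empty slot of the red drying rack (the one with the blue strip in its floor), about centred between the rack's tines, and let go of it. Then guide the dryer's black-knobbed lever through its zigzag gate into the end pocket marked with the green disc, fully home, and let go. Leave the two trays in the rack and everything else on the cart where they are.

Things in the scene. Friction and masses are not known exactly. Their poses are not given: they have to be found in the camera images.
- board_center (a point): Centre of the loose bamboo chopping board, 10 mm thick (its x), 120 wide (its y), 170 tall (its z, towards the end with the black slotted hole), about 0.2 kg. It starts leaning 25 degrees from vertical on the stand, its top towards the stand's -x (roughly towards the robot). The stand's 100 mm wide back panel covers its lower 102 mm on that side; the top 68 mm are free on both faces.
- stand: Fixed wooden leaning stand, footprint 105 x 110 mm; origin on the table under the middle of the lip on which the board rests (lip 30 mm up); the board leans to its -x. It may be left or right of the robot's centre line, the dryer on the other side.
- dryer: Fixed white dish dryer; origin on the table at its middle; footprint x -100..100 mm, y -160..145 mm; base 35 mm high, whose top is the floor of the rack slots. Red rack on its +y side: three slots running along x, at y = 18, 60 and 102 mm. Lever console on its -y side, x -85..85, y -148..-52, 100 mm high.
- rack (a point): Middle of the rack's middle slot, on the slot floor; axes as dryer. Each slot is 15 mm wide between two pairs of upright red tines (6 mm thick, 65 mm tall) at x = -35 and +35 mm here, tine centres 10.5 mm either side of the slot's middle. The rack is open at both ends of the slots.
- gate (a point): Middle of the steel gate plate, on its top, 100 mm above the table; axes as dryer. Zigzag slot 12 mm wide. Way of the knob's centre from here, mm: start pocket end (-42,-16,38); (-14,-17,43); (-14,17,43); (15,17,43); then either on along x to the +y pocket (42,16,38), or across to (15,-17,43) and along x to the -y pocket (42,-16,38).
- lever_pivot (a point): Pivot of the lever, 5 mm above the table under the gate's middle; the lever leans about it in the dryer's x and y. Stem 8 mm thick, knob centre 140 mm from here. It stays where it is left and needs 1 to 2 N at the knob; the gate leaves the knob about 3 mm of play either side. At the start it stands within 13 mm of the start pocket's end.
- knob (a point): Centre of the lever's black ball knob, 32 mm diameter.
- green_tag_stop (a point): Where the knob's centre is when the lever is fully home in the pocket marked green. The green disc, 24 mm across, lies on the console beyond the end (+x of the dryer) of that pocket; which of the two end pockets it marks varies. A grey disc marks the other. Axes as dryer.
- blue_strip: Thin blue strip in the floor of the empty rack slot, 160 x 13 mm, along its x; origin at the middle of the slot, on the slot's floor (35 mm above the table). Its y runs across the slot. Which of the three slots is empty varies.
- tray_a: Orange-rimmed tray, 112 x 10 x 100 mm (x, y, z), standing on edge loose in a rack slot; origin at the middle of its lower edge. To be left standing.
- tray_b: Blue-rimmed tray, same size, standing in another rack slot; origin at the middle of its lower edge. To be left standing.
- mug: White mug, 76 mm across with a handle at its +y, 85 mm high, beside the stand; origin under its centre. Leave alone.
- dish_a: White sauce dish, 84 mm across, 28 mm high, on the other side of the stand; origin under its centre. Leave alone.
- dish_b: Blue sauce dish, 84 mm across, 28 mm high, behind the dryer and stand; origin under its centre. Leave alone.
- lunch_tin: Closed steel lunch tin with clip latches, 124 x 178 x 58 mm, at the back; origin under its centre. Leave alone.
- soap_bottle: Green bottle, 64 mm across, 190 mm high, at the back; origin under its centre. Leave alone.
- spatula: Yellow spatula lying flat, 240 mm long, at the left of the cart. Leave alone.
- lever_along (a joint): Lean of the lever along the dryer's x, rad: 0 upright, about -0.3 in the start pocket, +0.3 home in either end pocket.
Not all that is in view belongs to the job. Of the things that look like the part that bears board_center, the middle-sized one is meant.

How it is judged:
By the outcome, as a careful person would: the job done as asked, in the order asked, and still so for the second after the job is handed in, with the robot touching nothing.
It also fails if it takes over 54 s, if anything falls off the work surface, if the arm or the gripper's body presses on something with over 40 N, if the wrist force passes 120 N, or if a joint passes its speed limit or range.

## Working session

There is one attempt and no reset: what is moved stays moved. The work goes in short steps, Python scripts to look and compute and a tool call to move; the robot and the scene stay as the last step left them, time stands still between calls to the robot, and variables do not carry over. Pictures are saved under pics/ and viewed, at most 10 in all, crops included, and the job is handed in when it is done.

Besides the shell and the picture viewer there is one more tool, called after "Request:" in YAML: its name, and indented under it one key for each argument. apply_moves: Moves the arm, as the interface text tells. Its arguments: {"type":"object","properties":{"commands":{"type":"array"},"newtons":{"type":"number"}},"required":["commands"]}

```bash
ls; mkdir -p pics
cat > h.py <<'E'
import numpy as np, cv2
from cell import observe, imaging, arm
from scipy.spatial.transform import Rotation as R
def grab(n,save=None):
    im,d=imaging.get_image(n)
    if save: cv2.imwrite(f'pics/{save}.png',cv2.cvtColor(im,cv2.COLOR_RGB2BGR))
    return im,d
def cloud(n,d):
    p=imaging.camera_params(n);K=np.array(p['camera_matrix'])
    v,u=np.mgrid[:480,:640]
    c=np.stack([(u-K[0,2])/K[0,0]*d,-(v-K[1,2])/K[1,1]*d,-d],-1)
    return c@np.array(p['rotation']).T+np.array(p['origin'])
E
python3 - <<'E'
from h import *
for n in('scene','top'):
    im,d=grab(n,n); np.savez(n,im=im,d=d,P=cloud(n,d)); print({k:np.round(v,3).tolist() if not isinstance(v,str) else v for k,v in imaging.camera_params(n).items()})
s=observe();print(s); print(arm.grasp_offset)
E
```

```text
picsTraceback (most recent call last):
  File "<stdin>", line 3, in <module>
  File "h.py", line 12, in cloud
    return c@np.array(p['rotation']).T+np.array(p['origin'])
           ~~~~~~~~~~~~~~~~~~~~~~~~~~~^~~~~~~~~~~~~~~~~~~~~~
ValueError: operands could not be broadcast together with shapes (480,640) (3,)
```

```bash
sed -i "s/    return c@.*/    return c@R.from_rotvec(p['rotation']).as_matrix().T+np.array(p['origin'])/" h.py
python3 - <<'E'
from h import *
for n in('scene','top'):
    print(imaging.camera_params(n))
    im,d=grab(n,n); P=cloud(n,d);np.savez(n,im=im,d=d,P=P); print(np.median(P[...,2]), d.min(),d.max())
    print(np.round(P[40:480:80,40:640:100],2).tolist())
s=observe();print(s); print(arm.grasp_offset);print(imaging.camera_params('wrist'))
E
```

```text
{'camera_matrix': array([[489.62761781,   0.        , 328.74070912],
       [  0.        , 489.62761781, 246.98808838],
       [  0.        ,   0.        ,   1.        ]]), 'origin': array([ 1.1988806 , -0.30043235,  1.09213497]), 'rotation': array([0.61354907, 0.37927401, 1.03591032])}
0.002596890323682821 0.0 3.6088417
[[[-0.66, -0.42, 0.27], [-1.54, -0.02, -0.24], [0.08, 0.04, 0.49], [-1.54, 1.22, -0.55], [0.19, 0.58, 0.41], [-0.02, 1.25, 0.14]], [[-0.66, -0.55, -0.01], [-1.51, -0.17, -0.69], [0.07, 0.01, 0.27], [-0.11, 0.43, 0.0], [0.06, 0.75, -0.0], [0.11, 1.25, -0.14]], [[-0.2, -0.6, 0.0], [-0.04, -0.32, 0.01], [0.11, -0.05, 0.01], [0.25, 0.23, 0.0], [0.4, 0.5, 0.0], [0.66, 0.59, 0.19]], [[0.13, -0.64, 0.0], [0.27, -0.4, 0.01], [0.5, -0.18, 0.14], [0.55, 0.07, 0.05], [0.75, 0.21, 0.19], [0.78, 0.56, 0.0]], [[0.38, -0.68, -0.0], [0.5, -0.46, 0.0], [0.61, -0.25, 0.0], [0.75, -0.04, 0.06], [0.84, 0.18, 0.0], [0.98, 0.33, 0.1]], [[0.64, -0.67, 0.1], [0.69, -0.51, 0.0], [0.79, -0.31, -0.0], [0.93, -0.14, 0.14], [1.0, 0.07, 0.0], [1.03, 0.65, -0.76]]]
{'camera_matrix': array([[474.74
[... 1553 characters left out ...]
array([ 0.27935562, -0.27834914,  0.04962981]), 'ft_torque': array([-0.00629209,  0.00398485, -0.09256412]), 'gripper_force': 0.0, 'width': 0.998315245486634}
0.0188
{'camera_matrix': array([[371.64829954,   0.        , 318.67423798],
       [  0.        , 371.64829954, 237.8882653 ],
       [  0.        ,   0.        ,   1.        ]]), 'tool_from_camera': array([[-4.28876583e-05,  9.58562465e-01,  2.84882432e-01,
         7.71829478e-02],
       [ 9.99999914e-01, -7.66490010e-05,  4.08450985e-04,
        -2.82873203e-04],
       [ 4.13361737e-04,  2.84882424e-01, -9.58562378e-01,
        -1.57641651e-01],
       [ 0.00000000e+00,  0.00000000e+00,  0.00000000e+00,
         1.00000000e+00]])}
```

View pics/scene.png

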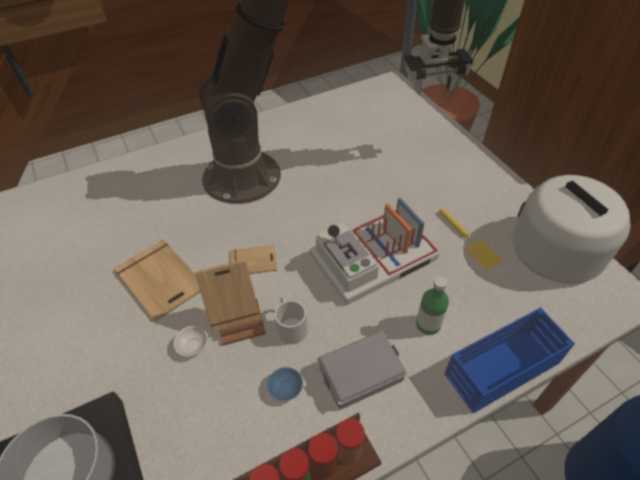

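View pics/top.png

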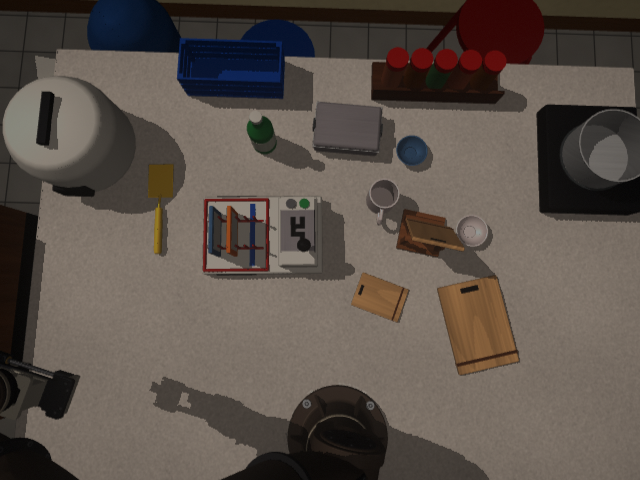

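Run:
```python
from h import *
d=np.load('scene.npz');im=d['im'];P=d['P']
c=im[220:350,100:340];cv2.imwrite('pics/crop1.png',cv2.cvtColor(cv2.resize(c,None,fx=3.3,fy=3.3,interpolation=3),cv2.COLOR_RGB2BGR))
t=np.load('top.npz');ti=t['im'];TP=t['P']
pk=imaging.camera_params('top')
def ray(n,u,v,z):
    p=imaging.camera_params(n);K=p['camera_matrix'];o=p['origin']
    r=R.from_rotvec(p['rotation']).apply([(u-K[0,2])/K[0,0],-(v-K[1,2])/K[1,1],-1]);return o+r*(z-o[2])/r[2]
def blob(im,roi,f):
    u0,v0,u1,v1=roi;s=im[v0:v1,u0:u1].astype(int);m=f(s[...,0],s[...,1],s[...,2]);v,u=np.nonzero(m);return u+u0,v+v0
for n,i,roi in(('top',ti,(195,190,330,280)),('scene',im,(310,195,445,305))):
    PP=TP if n=='top' else P
    for name,f,z in(('green',lambda r,g,b:(g>r*1.4)&(g>b*1.25)&(g>60),.1),('blue',lambda r,g,b:(b>r*1.6)&(b>g*1.5)&(b>50),.035),('red',lambda r,g,b:(r>g*2)&(r>b*2)&(r>60),.035),('orange',lambda r,g,b:(r>g*1.5)&(g>b*1.5)&(r>90),.135),('black',lambda r,g,b:(r+g+b<75),.14)):
        u,v=blob(i,roi,f)
        if len(u)==0: print(n,name,0);continue
        print(n,name,len(u),u.mean().round(1),v.mean().round(1),'box',u.min(),u.max(),v.min(),v.max(),'ray',ray(n,u.mean(),v.mean(),z).round(4),'depthmed',np.median(PP[v,u],0).round(4), cv2.minAreaRect(np.c_[u,v].astype(np.float32)))
s=observe();print(R.from_rotvec(s['ee_rot']).as_matrix().round(3))
```

```text
top green 71 303.9 203.0 box 299 308 199 207 ray [0.5665 0.0983 0.1   ] depthmed [0.5654 0.0979 0.1041] ((304.0000305175781, 203.00003051757812), (8.485280990600586, 8.485280990600586), 45.0)
top blue 242 251.8 232.8 box 250 254 204 264 ray [0.4983 0.2307 0.035 ] depthmed [0.4998 0.2305 0.0369] ((252.0, 234.0), (59.99999237060547, 3.999999523162842), 90.0)
top red 815 234.7 234.0 box 203 268 199 271 ray [0.4938 0.2742 0.035 ] depthmed [0.4887 0.2698 0.0405] ((235.5, 235.0), (72.0, 65.0), 90.0)
top orange 179 228.0 228.8 box 226 230 206 252 ray [0.4925 0.2721 0.135 ] depthmed [0.4924 0.272  0.1354] ((228.01849365234375, 228.9828338623047), (3.676227331161499, 46.07776641845703), 2.045408248901367)
top black 265 299.8 234.6 box 291 309 217 250 ray [0.4831 0.1036 0.14  ] depthmed [0.4891 0.1022 0.0921] ((299.2647399902344, 233.558837890625), (34.68259048461914, 14.794672966003418), 75.96376037597656)
scene green 154 416.6 291.4 box 351 444 265 304 ray [0.6998 0.1966 0.1   ] depthmed [0.7601 0.2038 0.134 ] ((397.2318420410156, 285.84429931640625), (100.13992309570312, 15.372505187988281), 17.622299194335938)
scene blue 20 393.3 259.2 box 390 397 255 264 ray [0.5492 0.2334 0.035 ] depthmed [0.5502 0.232  0.0382] ((393.4200134277344, 259.55999755859375), (11.400001525878906, 1.5999999046325684), 53.13010025024414)
scene red 10 384.0 251.0 box 355 435 232 273 ray [0.5125 0.2264 0.035 ] depthmed [0.5059 0.1904 0.0418] ((391.66815185546875, 256.67950439453125), (81.9941635131836, 33.037315368652344), 11.996898651123047)
scene orange 98 398.9 218.1 box 387 410 205 230 ray [0.5007 0.2711 0.135 ] depthmed [0.502  0.2701 0.1364] ((398.4999694824219, 217.49996948242188), (33.97052001953125, 3.0100460052490234), 47.48955535888672)
scene black 0
[[-0.964  0.267 -0.   ]
 [ 0.267  0.964 -0.001]
 [-0.    -0.001 -1.   ]]
```

View pics/crop1.png

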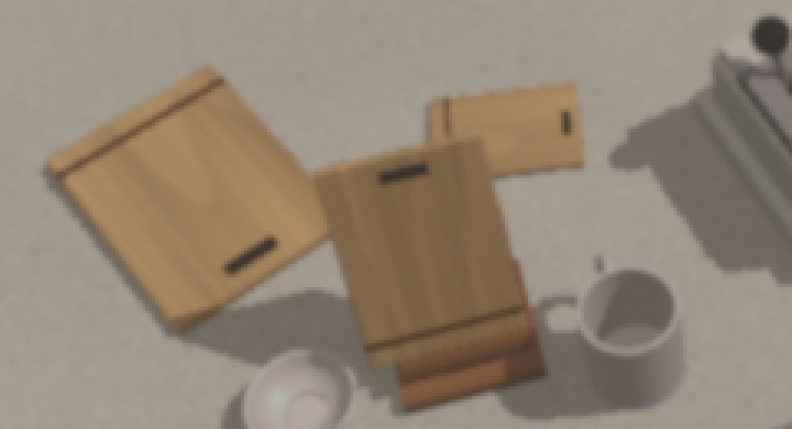

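```bash
cat >> h.py <<'E'
def rays(n,u,v,z):
    p=imaging.camera_params(n);K=p['camera_matrix'];o=p['origin'];u=np.asarray(u,float);v=np.asarray(v,float)
    r=R.from_rotvec(p['rotation']).apply(np.c_[(u-K[0,2])/K[0,0],-(v-K[1,2])/K[1,1],-np.ones(u.size)]);return o+r*((z-o[2])/r[:,2])[:,None]
E
python3 - <<'E'
from h import *
d=np.load('scene.npz');im=d['im'];P=d['P']
t=np.load('top.npz');ti=t['im'].astype(int);T=t['P']
# board
m=np.zeros((480,640),np.uint8);cv2.fillPoly(m,[np.array([[200,276],[244,267],[256,312],[213,322]])],1)
Q=P[m>0];c=np.median(Q,0)
for _ in range(3):
    U,S,V=np.linalg.svd(Q-Q.mean(0),full_matrices=False);n=V[2]*np.sign(V[2][2]);c=Q.mean(0)
    Q=Q[abs((Q-c)@n)<.004]
print('normal',n,'tilt',np.degrees(np.arcsin(n[2])),'az',np.degrees(np.arctan2(n[1],n[0])),'rms',np.std((Q-c)@n))
yb=np.cross([0,0,1],n);yb/=np.linalg.norm(yb);zb=np.cross(n,yb)
box=np.zeros((480,640),bool);box[255:340,185:272]=True
G=P[box];rgb=im[box].astype(int);G=G[(abs((G-c)@n)<.004)];y=(G-c)@yb;z=(G-c)@zb
k=(abs(y)<.1)&(abs(z)<.13);y=y[k];z=z[k]
ylo,yhi=np.percentile(y[abs(z)<.04],[.5,99.5]);zlo,zhi=np.percentile(z[abs(y)<.04],[.5,99.5])
print('extent',ylo,yhi,zlo,zhi)
tc=c+yb*(ylo+yhi)/2+zb*zhi;print('top mid front',tc,'bottom',c+yb*(ylo+yhi)/2+zb*zlo,'yb',yb)
# rect corners by rays onto the plane
p=imaging.camera_params('scene');K=p['camera_matrix'];o=p['origin']
for u,v in((195.5,272),(247.6,262.4),(262,324.5),(210.6,330.6)):
    r=R.from_rotvec(p['rotation']).apply([(u-K[0,2])/K[0,0],-(v-K[1,2])/K[1,1],-1]);X=o+r*((c-o)@n)/(r@n);print('corner',X.round(4),((X-c)@yb).round(4),((X-c)@zb).round(4))
# dryer
r,g,b=ti[...,0],ti[...,1],ti[...,2]
roi=np.zeros((480,640),bool);roi[190:280,195:330]=True
v,u=np.nonzero(roi&(b>r*1.6)&(b>g*1.5)&(b>50)&(np.arange(640)[None]>244))
X=rays('top',u,v,.035);l=cv2.fitLine(X[:,:2].astype(np.float32),2,0,.01,.01).ravel();print('strip',l,np.degrees(np.arctan2(l[1],l[0])),X.min(0),X.max(0))
v,u=np.nonzero(roi&(r>g*1.5)&(g>b*1.5)&(r>90));X=rays('top',u,v,.135);l=cv2.fitLine(X[:,:2].astype(np.float32),2,0,.01,.01).ravel();print('orange',l,X.min(0),X.max(0))
k=roi&(T[...,2]>.095)&(T[...,2]<.106);v,u=np.nonzero(k);k2=(u>275);X=rays('top',u[k2],v[k2],.1)[:,:2].astype(np.float32);print('console',cv2.minAreaRect(X),X.min(0),X.max(0))
k=roi&(T[...,2]>.125);v,u=np.nonzero(k);k2=u>285;print('knob px',u[k2].mean(),v[k2].mean(),k2.sum(),T[v[k2],u[k2]].mean(0),T[v[k2],u[k2],2].max(), rays('top',[u[k2].mean()],[v[k2].mean()],.14))
v,u=np.nonzero(roi&(T[...,2]>.02));X=T[v,u];B=X[(X[:,2]<.045)];print('base',cv2.minAreaRect(B[:,:2].astype(np.float32)))
k=(P[...,2]>.125)&(P[...,2]<.17);q=np.zeros_like(k);q[215:250,320:350]=1;v,u=np.nonzero(k&q);print('knob scene',len(u),u.mean(),v.mean(),P[v,u].mean(0),P[v,u,2].max(),rays('scene',[u.mean()],[v.mean()],.14))
E
```

```text
normal [ 0.79174228 -0.55720539  0.25033241] tilt 14.497183591668792 az -35.136778579433596 rms 0.0017034934876860566
extent -0.029892306379068777 0.032079722855476736 -0.10329155595526979 0.074141031935187
top mid front [ 0.48722249 -0.20159417  0.18774677] bottom [ 0.52354595 -0.22715757  0.01596364] yb [ 0.57553031  0.81778045 -0.        ]
corner [ 0.4479 -0.2636  0.1742] -0.0722 0.0601
corner [ 0.5125 -0.1528  0.2165] 0.0556 0.1039
corner [ 0.5647 -0.1627  0.0291] 0.0775 -0.0897
corner [ 0.4945 -0.2808 -0.0117] -0.0595 -0.1319
strip [0.99918497 0.04036565 0.4985221  0.23071025] 2.31341 [0.41861053 0.22198223 0.035     ] [0.57311659 0.23892113 0.035     ]
orange [0.99969995 0.02449431 0.4926264  0.27212077] [0.43812899 0.26690255 0.135     ] [0.54692604 0.27746558 0.135     ]
console ((0.4979821443557739, 0.11238516867160797), (0.16524173319339752, 0.08493377268314362), 4.582274913787842) [0.41629976 0.06477545] [0.5820523  0.15661262]
knob px 304.0740740740741 242.94444444444446 162 [0.44464454 0.09026161 0.27044782] 1.236282490517299 [[0.46396698 0.09315389 0.14      ]]
base ((0.4960949420928955, 0.2050786167383194), (0.20365279912948608, 0.30562934279441833), 2.6535634994506836)
knob scene 120 332.95 229.99166666666667 [0.46474375 0.09167027 0.14791407] 0.1573864634956369 [[0.45858688 0.09495724 0.14      ]]
```

```bash
cat > board.py <<'E'
from h import *
for name,poly in(('scene',[[200,276],[244,267],[256,312],[213,322]]),('top',[[408,224],[455,238],[460,247],[412,240]])):
    D=np.load(name+'.npz');P=D['P'];d=D['d']
    m=np.zeros((480,640),np.uint8);cv2.fillPoly(m,[np.array(poly)],1)
    Q=P[(m>0)&(d>0)];rng=np.random.default_rng(0);best=0
    for _ in range(500):
        a=Q[rng.choice(len(Q),3,False)];nn=np.cross(a[1]-a[0],a[2]-a[0]);nn/=np.linalg.norm(nn)+1e-12
        k=abs((Q-a[0])@nn)<.004
        if k.sum()>best:best=k.sum();K=k
    A=Q[K];c=A.mean(0);n=np.linalg.svd(A-c,full_matrices=False)[2][2];n*=np.sign(n[2])
    yb=np.cross([0,0,1],n);yb/=np.linalg.norm(yb);zb=np.cross(n,yb)
    print(name,len(Q),best,'n',n.round(3),'tilt',np.degrees(np.arcsin(n[2])).round(1),'az',np.degrees(np.arctan2(n[1],n[0])).round(1),'c',c.round(4))
    p=imaging.camera_params(name);k=p['camera_matrix'];o=p['origin']
    cs=((195.5,272),(247.6,262.4),(262,324.5),(210.6,330.6)) if name=='scene' else ((404,219.5),(457,235),(463,250),(406,238))
    for u,v in cs:
        r=R.from_rotvec(p['rotation']).apply([(u-k[0,2])/k[0,0],-(v-k[1,2])/k[1,1],-1]);X=o+r*((c-o)@n)/(r@n);print('corner',X.round(4),((X-c)@yb).round(4),((X-c)@zb).round(4))
E
python3 board.py
python3 - <<'E'
import cv2
i=cv2.imread('pics/top.png')[180:290,350:520];cv2.imwrite('pics/crop2.png',cv2.resize(i,None,fx=4.5,fy=4.5,interpolation=3))
E
```

```text
scene 2176 2060 n [ 0.891 -0.17   0.421] tilt 24.9 az -10.8 c [ 0.5019 -0.213   0.1159]
corner [ 0.4585 -0.2641  0.1871] -0.0583 0.0784
corner [ 0.4841 -0.1467  0.1803] 0.0618 0.071
corner [ 0.558  -0.1613  0.0179] 0.0613 -0.1081
corner [ 0.5259 -0.2817  0.0374] -0.063 -0.0866
top 608 602 n [ 0.885 -0.151  0.441] tilt 26.2 az -9.7 c [ 0.4857 -0.2002  0.1538]
corner [ 0.5398 -0.1531  0.0614] 0.0555 -0.1029
corner [ 0.4985 -0.2745  0.1025] -0.0711 -0.0571
corner [ 0.4513 -0.2582  0.2027] -0.063 0.0546
corner [ 0.4748 -0.1334  0.1985] 0.064 0.0499
```

View pics/crop2.png

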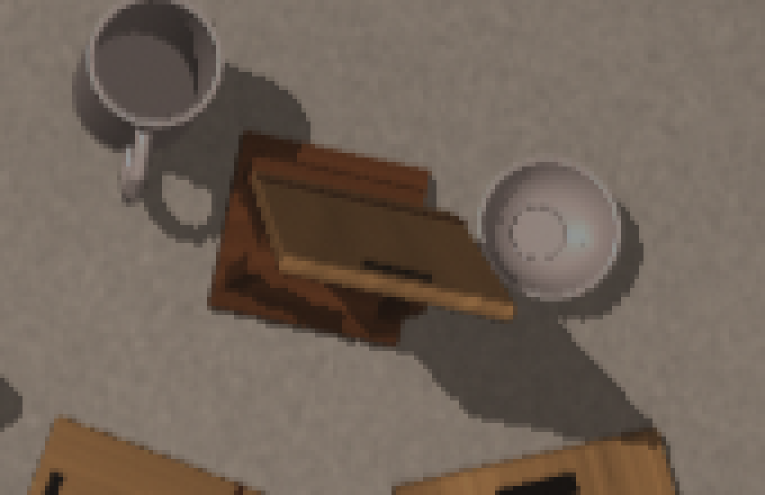

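Run:
```python
from h import *
X=rays('top',[412.9,462.7],[237.3,247.3],.187);print(X,X.mean(0),np.linalg.norm(X[1]-X[0]),np.degrees(np.arctan2(*(X[0]-X[1])[1::-1])))
# handle/lip: rack top tines etc.
t=np.load('top.npz');T=t['P']
```

```text
[[ 0.4783193  -0.15092621  0.187     ]
 [ 0.45909915 -0.26234117  0.187     ]] [ 0.46870922 -0.20663369  0.187     ] 0.11306063154286371 80.21226358763035
```

The scene crop shows three boards: large lying at (160,280), small lying at (253,260), and the leaning one at (228,292). The leaning one is middle-sized, on the stand and 120x170 mm, so it is the one meant. The green disc is at top (304,203), which is the -y pocket. The empty slot (blue strip, top (252,234)) is at dryer y=+18.

Request:
apply_moves:
  commands:
    - [100,0.6,-0.7,0.3,-0.1]
    - [100,0.6,-0.75,0.3,-0.2]
    - [100,0.6,-0.75,0.3,-0.2]
    - [100,0.6,-0.75,0.3,-0.2]
    - [100,0.5,-0.8,0,-0.2]
    - [100,0.5,-0.8,0,-0.2]
    - [100,0.4,-0.85,0,-0.2]
    - [100,0.3,-0.9,0,-0.2]
    - [100,0.3,-0.9,0,-0.2]
    - [100,0.3,-0.9,0,-0.2]
    - [100,0.2,-0.9,0,-0.2]
    - [100,0.2,-0.9,0,-0.2]

```text
clock: 1.65
position: [0.4726, 0.0066, 0.2987]
ee_rot: [-2.051, -2.379, -0.0]
force: [0.6, 0.5, 0.1]
width: 1.001
gripper_force: 0.0
```

```bash
cat > st.py <<'E'
from h import *
s=observe();M=R.from_rotvec(s['ee_rot']).as_matrix()
print(s['clock'],s['position'].round(4),'yaw y',np.degrees(np.arctan2(M[1,1],M[0,1])).round(2),'F',s['force'].round(2),'w',round(s['width']*92,1),s['gripper_force'],s['joints'].round(2))
E
python3 st.py
```

```text
1.65 [0.4726 0.0066 0.2987] yaw y 8.47 F [0.58 0.51 0.14] w 92.1 0.0 [-0.64  0.12  0.58  1.85 -0.07  1.19  0.11]
```

Request:
apply_moves:
  commands:
    - [100,0.1,-0.9,0,-0.2]
    - [100,0,-0.9,0,-0.2]
    - [100,0,-0.9,0,-0.2]
    - [100,0,-0.86,0,-0.05]
    - [100,0,0,-0.5,0]
    - [100,0,0,0,0]

```text
clock: 2.4
position: [0.4772, -0.2049, 0.2671]
ee_rot: [-2.405, -2.017, 0.004]
force: [0.0, 0.3, 0.7]
width: 1.001
gripper_force: 0.0
```

```bash
python3 st.py
python3 - <<'E'
from h import *
s=observe();im,d=grab('wrist','w1')
E
```

```text
2.4 [ 0.4772 -0.2049  0.2671] yaw y -10.03 F [0.01 0.34 0.73] w 92.1 0.0 [-0.3   0.26  0.76  1.81 -0.2   1.15  0.36]
```

View pics/w1.png

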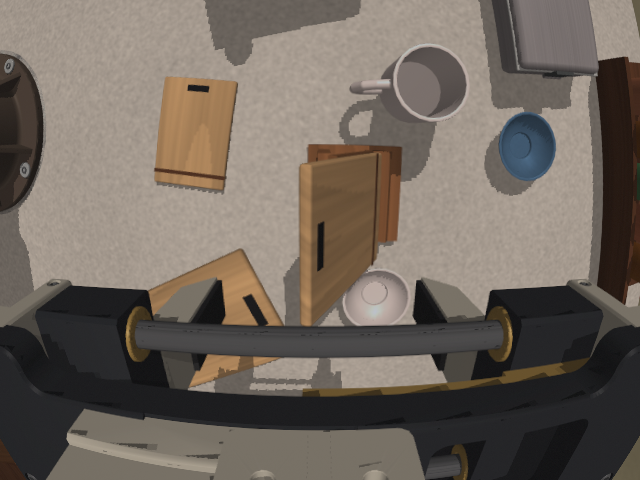

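Wrist view: the board's top edge lies at column ~306, rows 165–325, parallel to the fingers and between them. It matches the estimate, so I descend and grip.

Request:
apply_moves:
  commands:
    - [100,0,0,-0.8,0]
    - [100,0,0,-0.8,0]
    - [100,0,0,-0.55,0]
    - [100,0,0,0,0]
    - [40,0,0,0,0]
    - [40,0,0,0,0]
    - [40,0,0,0,0]
  newtons: 12

```text
clock: 3.32
position: [0.4793, -0.2053, 0.1408]
ee_rot: [2.405, 2.019, 0.002]
force: [-0.3, 0.1, 0.7]
width: 0.727
gripper_force: 0.0
```

Request:
apply_moves:
  commands:
    - [0,0,0,0,0]
    - [0,0,0,0,0]
    - [0,0,0,0,0]
    - [0,0,0,0,0]
    - [0,0,0,0,0]

```text
clock: 3.95
position: [0.4794, -0.2055, 0.1401]
ee_rot: [2.405, 2.019, 0.001]
force: [1.2, 0.1, 1.5]
width: 0.318
gripper_force: 10.7
```

```bash
python3 st.py
```

```text
3.95 [ 0.4794 -0.2055  0.1401] yaw y -9.97 F [1.23 0.06 1.54] w 29.2 10.698526315391064 [-0.21  0.42  0.69  1.97 -0.34  0.87  0.49]
```

Request:
apply_moves:
  commands:
    - [0,0.1,0,0.2,0]
    - [0,0.2,-0.04,0.25,0]
    - [0,0.2,-0.04,0.25,0]
    - [0,0.2,-0.04,0.25,0]
    - [0,0.2,-0.04,0.25,0]
    - [0,0.1,0,0.3,0]
    - [0,0,0,0.4,0]
    - [0,0,0,0.4,0]
    - [0,0,0,0.4,0]
    - [0,0,0,0.4,0]
    - [0,0,0,0,0]
    - [0,0,0,0,0]
  newtons: 20

```text
clock: 5.45
position: [0.538, -0.2144, 0.3249]
ee_rot: [-2.405, -2.019, 0.002]
force: [0.0, -0.6, -1.8]
width: 0.109
gripper_force: 20.0
```

```bash
python3 st.py
python3 - <<'E'
from h import *
im,d=grab('scene','s2'); np.savez('scene2',im=im,d=d,P=cloud('scene',d))
cv2.imwrite('pics/s2c.png',cv2.cvtColor(cv2.resize(im[120:380,120:420],None,fx=2.2,fy=2.2),cv2.COLOR_RGB2BGR))
E
```

```text
5.45 [ 0.538  -0.2144  0.3249] yaw y -9.97 F [ 0.03 -0.62 -1.79] w 10.0 19.99688297510147 [-0.26  0.34  0.76  1.58 -0.24  1.32  0.36]
```

View pics/s2c.png

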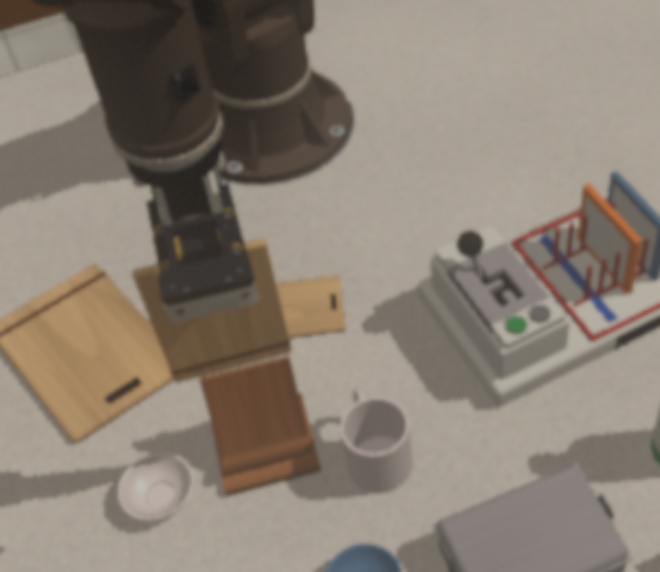

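Run:
```python
from h import *
D=np.load('scene2.npz');P=D['P'];d=D['d']
m=np.zeros((480,640),np.uint8);cv2.fillPoly(m,[np.array([[199,266],[244,256],[249,277],[203,288]])],1)
Q=P[(m>0)&(d>0)];c=np.median(Q,0)
for _ in range(4):
    n=np.linalg.svd(Q-Q.mean(0),full_matrices=False)[2][2];n*=np.sign(n[0]);c=Q.mean(0);Q=Q[abs((Q-c)@n)<.005]
print(n,np.degrees(np.arcsin(n[2])),np.degrees(np.arctan2(n[1],n[0])),c,len(Q))
s=observe();M=R.from_rotvec(s['ee_rot']).as_matrix();h=M[:,1]*np.sign(M[0,1]);print('expected front offset',(c-s['position'])@h)
y=np.cross([0,0,1],h);o0=s['position']
p=imaging.camera_params('scene');k=p['camera_matrix'];o=p['origin']
for u,v in((181.4,242.7),(240.5,230),(251.8,281.4),(200.5,292.7)):
    r=R.from_rotvec(p['rotation']).apply([(u-k[0,2])/k[0,0],-(v-k[1,2])/k[1,1],-1]);X=o+r*((o0+.005*h-o)@h)/(r@h);print('corner',X.round(4),'y',((X-o0)@y).round(4),'z rel tcp',(X[2]-o0[2]).round(4))
```

```text
[ 0.98476376 -0.17376801 -0.00670963] -0.3844364283207753 -10.007199653857434 [ 0.54180704 -0.21358849  0.2541718 ] 1087
expected front offset 0.0037756927519508377
corner [ 0.5328 -0.2735  0.3758] y -0.0592 z rel tcp 0.0512
corner [ 0.5525 -0.1611  0.3717] y 0.055 z rel tcp 0.0471
corner [ 0.5521 -0.1614  0.1974] y 0.0546 z rel tcp -0.1272
corner [ 0.5325 -0.2729  0.205 ] y -0.0586 z rel tcp -0.1197
```

```bash
cat > edge.py <<'E'
from h import *
def edges(P,n,h,o0):
    y=np.cross([0,0,1],h);X=P[(abs((P-o0)@h-.0045)<.006)&(abs((P-o0)@y)<.09)&(P[:,2]>o0[2]-.17)&(P[:,2]<o0[2]+.08)]
    a=(X-o0)@y;b=X[:,2]-o0[2]
    yy=np.arange(-.045,.046,.01);lo=[b[abs(a-t)<.005].min() for t in yy]
    zz=np.arange(-.11,-.03,.01);l=[a[abs(b-t)<.005].min() for t in zz];r=[a[abs(b-t)<.005].max() for t in zz]
    print('bottom',np.round(lo,4),np.polyfit(yy,lo,1));print('left',np.round(l,4),np.polyfit(zz,l,1));print('right',np.round(r,4),np.polyfit(zz,r,1))
if __name__=='__main__':
    D=np.load('scene2.npz');s=observe();M=R.from_rotvec(s['ee_rot']).as_matrix();h=M[:,1]*np.sign(M[0,1])
    edges(D['P'][D['d']>0],None,h,s['position'])
E
python3 edge.py
```

```text
bottom [-0.122  -0.1231 -0.1249 -0.1256 -0.1232 -0.1215 -0.1227 -0.1201 -0.1231
 -0.1253] [ 0.00276519 -0.12315369]
left [-0.0621 -0.0621 -0.0629 -0.0619 -0.0627 -0.0625 -0.0629 -0.0628] [-0.01066743 -0.06326396]
right [0.0555 0.0571 0.0568 0.0556 0.0565 0.0564 0.0556 0.0561] [-0.00462632  0.05587201]
```

Request:
apply_moves:
  commands:
    - [0,-0.06,0.4,0,0.15]
    - [0,-0.06,0.6,0,0.3]
    - [0,-0.06,0.65,0,0.32]
    - [0,-0.06,0.65,0,0.32]
    - [0,-0.06,0.65,0,0.32]
    - [0,-0.06,0.65,0,0.32]
    - [0,-0.06,0.65,0,0.32]
    - [0,-0.06,0.65,0,0.32]
    - [0,-0.06,0.65,0,0.32]
    - [0,-0.06,0.65,0,0.32]
    - [0,-0.06,0.65,0,0.32]
    - [0,-0.09,0.56,0,0.24]
  newtons: 30

```text
clock: 7.0
position: [0.4927, 0.2311, 0.3245]
ee_rot: [0.071, -3.139, 0.002]
force: [1.7, -0.5, -2.4]
width: 0.106
gripper_force: 30.0
```

Request:
apply_moves:
  commands:
    - [0,0,0,0,0]
    - [0,0,0,0,0]

```text
clock: 7.25
position: [0.4935, 0.2288, 0.3249]
ee_rot: [0.06, -3.14, 0.002]
force: [0.3, 0.1, -1.7]
width: 0.108
gripper_force: 30.0
```

```bash
python3 st.py
python3 - <<'E'
from h import *
im,d=grab('wrist','w2')
im,d=grab('scene','s3'); np.savez('scene3',im=im,d=d,P=cloud('scene',d))
E
```

```text
7.25 [0.4935 0.2288 0.3249] yaw y 92.21 F [ 0.29  0.09 -1.66] w 10.0 29.997060298919678 [-0.74  0.23  0.26  1.63 -0.06  1.29  1.14]
```

View pics/w2.png

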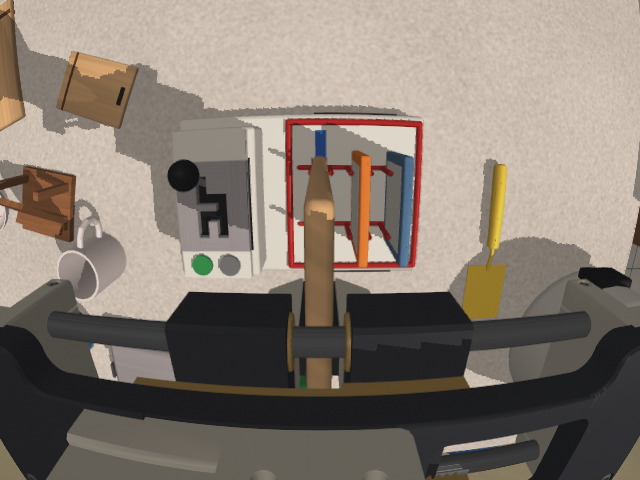

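```bash
cat >> h.py <<'E'
def wray(s,u,v,z):
    p=imaging.camera_params('wrist');K=p['camera_matrix'];T=np.array(p['tool_from_camera']);M=R.from_rotvec(s['ee_rot']).as_matrix()
    a=np.array([u-K[0,2],v-K[1,2]],float);r=np.hypot(*a)+1e-9;th=r/K[0,0]
    c=np.array([np.sin(th)*a[0]/r,-np.sin(th)*a[1]/r,-np.cos(th)])
    w=M@(T[:3,:3]@c);o=s['position']+M@T[:3,3];return o+w*(z-o[2])/w[2]
E
python3 - <<'E'
from h import *
s=observe();im=cv2.cvtColor(cv2.imread('pics/w2.png'),cv2.COLOR_BGR2RGB).astype(int);r,g,b=im[...,0],im[...,1],im[...,2]
def pt(m,u0,v0,u1,v1,z,n):
    k=np.zeros_like(m);k[v0:v1,u0:u1]=m[v0:v1,u0:u1];v,u=np.nonzero(k);print(n,len(u),u.mean().round(1),v.mean().round(1),wray(s,u.mean(),v.mean(),z).round(4))
bl=(b>r*1.6)&(b>g*1.4)
pt(bl,310,128,331,150,.035,'strip');
pt((g>r*1.4)&(g>b*1.25),185,245,220,285,.1,'green')
pt((r+g+b<100),160,150,205,200,.14,'knob')
pt((r>g*1.5)&(g>b*1.4)&(r>120),345,140,375,270,.135,'orange')
red=(r>g*2)&(r>b*2)&(r>60)
for nm,(u0,v0,u1,v1) in dict(tiners=(290,160,400,180),tine2=(290,215,400,240)).items():
    k=red[v0:v1,u0:u1].sum(0);print(nm,u0,k.tolist())
D=np.load('scene3.npz')
P=D['P'][D['d']>0]
# board end face points near +x end
o=s['position'];k=(abs(P[:,0]-o[0])<.075)&(abs(P[:,1]-o[1])<.02)&(P[:,2]>.19)&(P[:,2]<.29);Q=P[k];print(len(Q),Q[:,0].max(),np.percentile(Q[:,0],[1,50,99]),np.percentile(Q[:,1],[1,50,99]),Q[:,2].min())
E
```

```text
strip 207 319.9 139.6 [0.4273 0.2267 0.035 ]
green 318 202.1 264.8 [0.5672 0.0976 0.1   ]
knob 834 184.7 176.8 [0.4617 0.097  0.14  ]
orange 1143 363.9 210.2 [0.4904 0.2712 0.135 ]
tiners 290 [20, 20, 0, 0, 0, 0, 0, 2, 3, 5, 5, 5, 5, 4, 4, 5, 5, 5, 5, 9, 4, 0, 0, 0, 0, 0, 0, 0, 0, 0, 0, 0, 0, 0, 0, 0, 0, 1, 7, 10, 10, 10, 10, 4, 4, 4, 4, 4, 4, 4, 4, 4, 4, 4, 4, 4, 4, 6, 7, 9, 9, 5, 4, 0, 0, 0, 0, 0, 0, 0, 0, 0, 0, 0, 0, 0, 0, 0, 0, 0, 6, 10, 6, 4, 3, 3, 3, 4, 4, 3, 4, 4, 5, 6, 6, 7, 6, 6, 5, 6, 5, 5, 3, 0, 0, 0, 0, 0, 0, 0]
tine2 290 [25, 25, 25, 9, 0, 0, 0, 0, 1, 3, 4, 4, 4, 4, 0, 0, 0, 0, 0, 0, 0, 0, 0, 0, 0, 0, 0, 0, 0, 0, 0, 0, 0, 0, 0, 0, 0, 0, 0, 0, 0, 0, 0, 0, 0, 4, 4, 4, 4, 4, 4, 4, 4, 4, 5, 7, 11, 15, 18, 16, 11, 5, 0, 0, 0, 0, 0, 0, 0, 0, 0, 0, 0, 0, 0, 0, 0, 0, 7, 10, 7, 3, 3, 3, 3, 3, 3, 3, 4, 5, 7, 9, 10, 12, 9, 8, 8, 7, 6, 3, 0, 0, 0, 0, 0, 0, 0, 0, 0, 0]
846 0.5572676220579649 [0.4374962  0.50380428 0.55592931] [0.21964775 0.22350311 0.233311  ] 0.19949605617937305
```

Request:
apply_moves:
  commands:
    - [0,0,0.03,-0.4,0]
    - [0,0,0,-0.5,0]
    - [0,0,0,-0.4,0]
    - [0,0,0,-0.2,0]
    - [0,0,0,0,0]
    - [0,0,0,0,0]

```text
clock: 8.1
position: [0.4943, 0.2316, 0.2367]
ee_rot: [-0.062, 3.14, 0.001]
force: [0.1, 0.0, -1.5]
width: 0.104
gripper_force: 30.0
```

```bash
python3 st.py
python3 - <<'E'
from h import *
s=observe();im,d=grab('wrist','w3')
cv2.imwrite('pics/w3c.png',cv2.cvtColor(cv2.resize(im[60:340,200:440],None,fx=2.1,fy=2.1,interpolation=3),cv2.COLOR_RGB2BGR))
im=im.astype(int);r,g,b=im[...,0],im[...,1],im[...,2]
v,u=np.nonzero((b>r*1.6)&(b>g*1.4)&(abs(np.arange(640)-320)<25)[None]);print(len(u),u.mean(),v.mean(),v.min(),v.max(),wray(s,u.mean(),v.mean(),.035))
E
```

```text
8.1 [0.4943 0.2316 0.2367] yaw y 92.27 F [ 0.06  0.01 -1.51] w 9.6 29.997155964374542 [-0.73  0.3   0.25  1.77 -0.08  1.08  1.16]
359 316.924791086351 142.32033426183844 129 157 [0.42874223 0.22713159 0.035     ]
```

View pics/w3c.png

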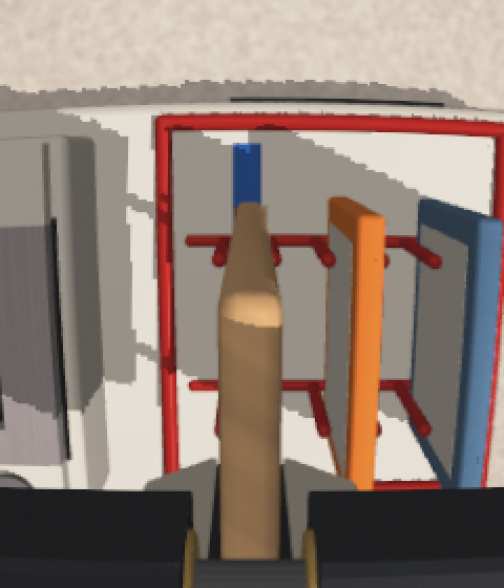

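Request:
apply_moves:
  commands:
    - [0,0,-0.025,0,0]
    - [0,0,0,-0.1,0]
    - [0,0,0,-0.1,0]
    - [0,0,0,0,0]
    - [0,0,0,0,0]

```text
clock: 8.78
position: [0.4936, 0.2301, 0.2237]
ee_rot: [0.063, -3.141, 0.0]
force: [0.9, 0.6, -2.0]
width: 0.107
gripper_force: 30.0
```

Request:
apply_moves:
  commands:
    - [0,0,0,-0.1,0]
    - [0,0,0,-0.15,0]
    - [0,0,0,-0.15,0]
    - [0,0,0,-0.15,0]
    - [0,0,0,0,0]

```text
clock: 9.4
position: [0.4931, 0.2298, 0.1898]
ee_rot: [0.063, -3.139, 0.001]
force: [-0.2, 0.0, -2.0]
width: 0.109
gripper_force: 30.0
```

Request:
apply_moves:
  commands:
    - [0,0,0,-0.15,0]
    - [0,0,0,-0.15,0]
    - [0,0,0,-0.1,0]
    - [0,0,0,0,0]

```text
clock: 9.9
position: [0.4933, 0.2299, 0.1661]
ee_rot: [0.063, -3.14, 0.001]
force: [-0.1, 0.6, -2.3]
width: 0.109
gripper_force: 30.0
```

No contact forces; the board is in the slot. I lower it until it touches the floor.

Request:
apply_moves:
  commands:
    - [0,0,0,-0.05,0]
    - [0,0,0,-0.04,0]
    - [0,0,0,0,0]

```text
clock: 10.28
position: [0.4938, 0.2302, 0.1619]
ee_rot: [-0.063, 3.14, 0.001]
force: [-1.4, -0.0, 3.9]
width: 0.103
gripper_force: 30.0
```

Request:
apply_moves:
  commands:
    - [0,0,0,-0.03,0]
    - [0,0,0,0,0]

```text
clock: 10.52
position: [0.4937, 0.2304, 0.1617]
ee_rot: [-0.063, 3.14, 0.002]
force: [-9.5, -2.5, 23.0]
width: 0.106
gripper_force: 30.0
```

Request:
apply_moves:
  commands:
    - [0,0,0,0.03,0]
    - [0,0,0,0,0]
    - [40,0,0,0,0]
    - [40,0,0,0,0]
    - [40,0,0,0,0]
    - [40,0,0,0.3,0]
    - [60,0,0,0.7,0]
    - [60,0,0,0.7,0]
    - [60,0,0,0.7,0]
    - [60,0,0,0,0]

```text
clock: 11.78
position: [0.4952, 0.2308, 0.3085]
ee_rot: [-0.063, 3.136, 0.005]
force: [-0.4, -0.2, 0.1]
width: 0.595
gripper_force: 0.0
```

```bash
python3 st.py
python3 - <<'E'
from h import *
s=observe();im,d=grab('wrist','w4')
im2,d2=grab('scene','s4'); np.savez('scene4',im=im2,d=d2,P=cloud('scene',d2))
a=im[60:440,120:480];b=cv2.resize(im2[160:340,290:480],None,fx=2.1,fy=2.1)[:380]
b=cv2.copyMakeBorder(b,0,380-b.shape[0],0,0,0);cv2.imwrite('pics/c4.png',cv2.cvtColor(np.hstack([a,b]),cv2.COLOR_RGB2BGR))
E
```

```text
11.775 [0.4952 0.2308 0.3085] yaw y 92.29 F [-0.41 -0.15  0.06] w 54.8 0.0 [-0.74  0.24  0.26  1.66 -0.07  1.24  1.15]
```

View pics/c4.png

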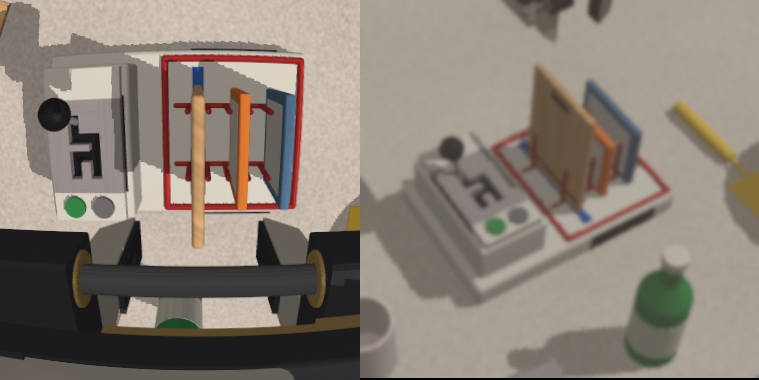

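Left panel: the board's top edge runs between the tines over the blue strip at crop column 198, with both trays unmoved. Right panel: the board stands upright, slot end up. Now the lever.

Request:
apply_moves:
  commands:
    - [70,-0.05,-0.1,0,-0.3]
    - [70,-0.05,-0.2,0,-0.3]
    - [70,-0.05,-0.2,0,-0.3]
    - [70,-0.05,-0.2,0,-0.3]
    - [70,-0.05,-0.2,0,-0.3]
    - [70,-0.05,-0.2,0,-0.3]
    - [70,-0.05,-0.25,0,-0.3]
    - [70,-0.05,-0.25,0,-0.3]
    - [70,-0.05,-0.25,0,-0.3]
    - [70,-0.05,-0.25,0,-0.3]
    - [70,-0.05,-0.16,0,-0.14]
    - [70,0,0,0,0]

```text
clock: 13.38
position: [0.4598, 0.0938, 0.3042]
ee_rot: [-2.176, -2.265, 0.003]
force: [-0.5, -0.1, 0.8]
width: 0.696
gripper_force: 0.0
```

```bash
python3 st.py
python3 - <<'E'
from h import *
s=observe();im,d=grab('wrist','w5');im=im.astype(int)
k=np.zeros((480,640),np.uint8);w=(im.sum(2)<100);
p=wray(s,318,240,.14);print(p)
k[150:300,240:400]=w[150:300,240:400]
n,l,st,c=cv2.connectedComponentsWithStats(k)
for i in range(1,n):
    if st[i,4]>150: print(st[i],c[i],wray(s,*c[i],.139))
E
```

```text
13.375 [0.4598 0.0938 0.3042] yaw y 2.31 F [-0.52 -0.07  0.75] w 64.0 0.0 [-0.78  0.11  0.52  1.84 -0.06  1.21 -0.2 ]
[0.45947164 0.0726504  0.14      ]
[ 336  175   57   32 1039] [366.02598653 189.61886429] [0.49993364 0.12046791 0.139     ]
[303 197  34  36 848] [319.5884434  215.53066038] [0.4599861  0.09518996 0.139     ]
[240 282  13  18 160] [245.48125 291.94375] [0.39138563 0.01686096 0.139     ]
[387 282  13  18 159] [392.27672956 292.28930818] [0.53340997 0.02238185 0.139     ]
```

Request:
apply_moves:
  commands:
    - [70,0,0.02,-0.6,0]
    - [70,0,0,-0.8,0]
    - [70,0,0,-0.8,0]
    - [70,0,0,-0.6,0]
    - [70,0,0,-0.27,0]
    - [70,0,0,0,0]
    - [30,0,0,0,0]
    - [0,0,0,0,0]
    - [0,0,0,0,0]
    - [0,0,0,0,0]
  newtons: 8

```text
clock: 14.68
position: [0.4607, 0.0958, 0.1215]
ee_rot: [2.175, 2.267, 0.001]
force: [-1.7, -0.2, 2.9]
width: 0.342
gripper_force: 8.0
```

```bash
python3 st.py
```

```text
14.675 [0.4607 0.0958 0.1215] yaw y 2.35 F [-1.72 -0.19  2.9 ] w 31.4 8.000388890504837 [-0.7   0.33  0.48  2.1  -0.22  0.76 -0.04]
```

Request:
apply_moves:
  commands:
    - [0,0.11,0,0.02,0]
    - [0,0.11,0,0.02,0]
    - [0,0.11,-0.01,0.02,0]
    - [0,0.1,0,0,0]
    - [0,0,0,0,0]
    - [0,0,0,0,0]
  newtons: 12

```text
clock: 15.42
position: [0.4868, 0.095, 0.1248]
ee_rot: [2.175, 2.266, 0.001]
force: [-0.4, 0.1, 1.7]
width: 0.338
gripper_force: 12.0
```

```bash
python3 st.py
```

```text
15.425 [0.4868 0.095  0.1248] yaw y 2.34 F [-0.41  0.07  1.71] w 31.1 12.000067681074142 [-0.67  0.37  0.48  2.04 -0.23  0.79 -0.01]
```

Request:
apply_moves:
  commands:
    - [0,0,0.14,0,0]
    - [0,-0.01,0.14,0,0]
    - [0,0,0.14,0,0]
    - [0,-0.01,0.14,0,0]
    - [0,0,0,0,0]
    - [0,0,0,0,0]

```text
clock: 16.18
position: [0.4852, 0.1287, 0.1246]
ee_rot: [2.175, 2.266, -0.0]
force: [0.9, -0.2, -4.0]
width: 0.336
gripper_force: 12.0
```

```bash
python3 st.py
```

```text
16.175 [0.4852 0.1287 0.1246] yaw y 2.35 F [ 0.9  -0.16 -3.99] w 30.9 11.999812871217728 [-0.73  0.37  0.47  2.02 -0.23  0.8  -0.08]
```

Request:
apply_moves:
  commands:
    - [0,0.12,0.01,0,0]
    - [0,0.12,0,0,0]
    - [0,0.12,0.01,0,0]
    - [0,0.12,0.01,0,0]
    - [0,0,0,0,0]
    - [0,0,0,0,0]

```text
clock: 16.92
position: [0.5145, 0.1304, 0.1248]
ee_rot: [2.175, 2.266, 0.001]
force: [-0.4, -1.2, -0.5]
width: 0.333
gripper_force: 12.0
```

```bash
python3 st.py
```

```text
16.925 [0.5145 0.1304 0.1248] yaw y 2.33 F [-0.41 -1.2  -0.51] w 30.6 11.999940276145935 [-0.7   0.42  0.47  1.95 -0.25  0.83 -0.05]
```

Request:
apply_moves:
  commands:
    - [0,0.01,-0.14,0,0]
    - [0,0,-0.14,0,0]
    - [0,0.01,-0.14,0,0]
    - [0,0,-0.14,0,0]
    - [0,0,0,0,0]
    - [0,0,0,0,0]

```text
clock: 17.68
position: [0.5151, 0.0967, 0.1246]
ee_rot: [-2.176, -2.266, 0.001]
force: [1.2, 0.1, -1.0]
width: 0.337
gripper_force: 12.0
```

```bash
python3 st.py
```

```text
17.675 [0.5151 0.0967 0.1246] yaw y 2.33 F [ 1.16  0.08 -0.99] w 31.0 11.9999098777771 [-0.64  0.41  0.47  1.97 -0.25  0.82  0.01]
```

Now into the green pocket, pressing a little past the nominal end.

Request:
apply_moves:
  commands:
    - [0,0.11,0.01,-0.01,0]
    - [0,0.11,0.01,-0.02,0]
    - [0,0.11,0.01,-0.02,0]
    - [0,0.1,0,-0.02,0]
    - [0,0.03,0,0,0]
    - [0,0,0,0,0]

```text
clock: 18.42
position: [0.5426, 0.0989, 0.1203]
ee_rot: [-2.175, -2.266, 0.0]
force: [-3.4, 0.0, -1.3]
width: 0.339
gripper_force: 12.0
```

Request:
apply_moves:
  commands:
    - [0,0.03,0,0,0]
    - [0,0.02,0,0,0]
    - [0,0,0,0,0]

```text
clock: 18.8
position: [0.5437, 0.0989, 0.12]
ee_rot: [-2.173, -2.265, 0.004]
force: [-8.5, 1.4, 2.1]
width: 0.338
gripper_force: 12.0
```

```bash
python3 st.py
```

```text
18.8 [0.5437 0.0989 0.12  ] yaw y 2.37 F [-8.51  1.43  2.08] w 31.1 12.00043112039566 [-0.61  0.46  0.46  1.9  -0.27  0.85  0.03]
```

Request:
apply_moves:
  commands:
    - [0,0.03,0,0,0]
    - [0,0,0,0,0]
    - [60,0,0,0,0]
    - [60,0,0,0,0]
    - [60,0,0,0,0]
    - [60,0,0,0.3,0]
    - [60,0,0,0.8,0]
    - [60,0,0,0.8,0]
    - [60,0,0,0.8,0]
    - [60,0,0,0.5,0]
    - [60,0,0,0,0]

```text
clock: 20.18
position: [0.5494, 0.0986, 0.3152]
ee_rot: [2.174, 2.264, 0.008]
force: [0.4, -1.1, 0.0]
width: 0.602
gripper_force: 0.0
```

```bash
python3 st.py
python3 - <<'E'
from h import *
s=observe();im,d=grab('wrist');im=im.astype(int);im2,d2=grab('scene')
k=np.zeros((480,640),np.uint8);k[150:300,240:400]=(im.sum(2)<100)[150:300,240:400]
n,l,st,c=cv2.connectedComponentsWithStats(k)
for i in range(1,n):
    if st[i,4]>150: print(st[i],c[i],wray(s,*c[i],.138).round(4))
a=im.astype(np.uint8)[60:440,120:480];b=cv2.resize(im2[160:340,290:480],None,fx=2.1,fy=2.1)[:380]
b=cv2.copyMakeBorder(b,0,380-b.shape[0],0,0,0);cv2.imwrite('pics/c6.png',cv2.cvtColor(np.hstack([a,b]),cv2.COLOR_RGB2BGR))
E
```

```text
20.175 [0.5494 0.0986 0.3152] yaw y 2.32 F [ 0.37 -1.06  0.05] w 55.4 0.0 [-0.69  0.27  0.54  1.64 -0.15  1.27 -0.08]
[240 176  62  30 951] [272.48264984 189.8044164 ] [0.5069 0.1202 0.138 ]
[295 199  33  32 762] [310.37664042 214.73097113] [0.5424 0.098  0.138 ]
```

View pics/c6.png

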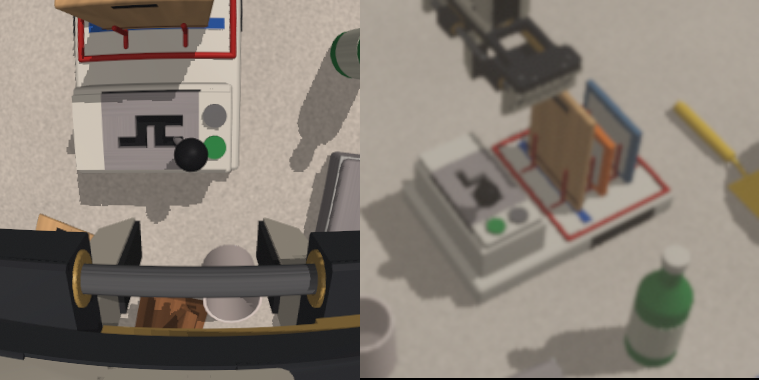

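The knob now sits by the green disc at (0.542, 0.098), against a nominal stop of (0.5426, 0.0985). The board still stands in its slot, the trays are in place, and the robot is clear.

```bash
python3 -c "
from cell import arm;print(arm.sign_off())"
```

```text
the job is handed in; nothing more can be done
None
```

The job is handed in: the board stands slotted-hole end up in the blue-strip slot, the lever is home in the green-marked pocket, both are released, and it took about 20 s of the 54 s allowed.

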